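Park the lint trap's spring plunger and draw out the screen

TASK

The dryer's lint screen is due for cleaning. Pull up the black spring-plunger knob on top of the lint trap just until you feel its stop, without straining it, turn it clockwise and let it settle in its rest notch so that it stays up by itself when you let go; only then draw the screen drawer out as far as it goes and leave it open, with the plunger still parked. Never heave on the drawer while the bolt holds it, and leave everything else on the bench and on the trap where it is.

Things in the scene. Friction and masses are not known exactly. Their poses are not given: they have to be found in the camera images.
- lint_trap: fixed galvanised sheet-metal box, 240 (x) x 320 (y) x 150 mm high, a 100 mm duct elbow on either side; origin at the centre of its underside on the bench; x points from the drawer front (x = -120 mm) to the back, z up. The plunger stands on its top at x = -75, y = -95 mm, a 46 mm high dial gauge at x = 82, y = -105 mm
- knob_grip (a point): black fluted knob of the spring plunger, 33 mm across, 27 mm high, upright; point on its axis at mid-height, 67 mm above the trap's top while the bolt is down. Below it a steel barrel, 24 mm across, 40 to 53 mm tall; a cross pin (reaching 13.5 mm from the axis) runs in its slot: straight up, then clockwise seen from above, then down into a rest notch
- plunger (a joint): lift in m: 0 with the bolt in the drawer's latch hole (drawer free from 7 mm up). It pulls back with 4 N at 0, 6.5 N at 24 mm. The barrel is screwed in to a depth that varies and is not measured: the pin comes level with the cross slot at 11 to 24 mm, and 1.8 mm higher meets a rigid stop; over 18 N of pull there strains the pin. The notch is 2.5 mm deep: parked is 8.5 to 21.5 mm
- knob (a joint): turn in rad, positive clockwise seen from above: 0 (play 0.1) in the straight slot, which keeps the knob from turning; the rest notch holds it anywhere from 1.0 to 1.28 (middle 1.13; the pin also falls in from 0.1 short of that), and ends in a wall. It turns easily once the pin is level with the cross slot; forcing it against slot or wall strains the pin
- handle (a point): middle of the drawer's steel bar handle: a round bar 11 mm thick and 120 mm long, along the trap's y, 35 mm ahead of the drawer's front panel, 120 mm above the bench (the trap's top edge is 30 mm higher); moves with the drawer
- screen (a joint): how far the screen drawer is drawn out, in m: 0 shut, 0.110 at its stop; it slides along the trap's -x, with about 3 N of drag, stays where it is left, and has about 1.5 mm of play while the bolt is down
- tape_roll: roll of aluminium tape on the trap's top, 104 mm across, 48 mm high, lying flat; origin at the centre of its underside
- screw_jar: clear screw jar on the trap's top, 48 mm across, 55 mm high; origin at the centre of its underside
- detergent: white bottle, 90 mm across, 200 mm high, on the bench; origin at the centre of its underside
- stain_spray: slim white bottle, 60 mm across, 180 mm high, on the bench; origin at the centre of its underside
- scoop_cup: measuring cup, 72 mm across, 70 mm high, on the bench; origin at the centre of its underside
- sheet_box: upright cardboard box, 110 x 60 x 160 mm high, on the bench; origin at the centre of its underside
- lint_brush: flat brush lying on the bench, 200 mm long, 42 mm wide; origin at the middle of its length on the bench, x towards the bristles
- screwdriver: screwdriver lying on the bench, 200 mm long, 26 mm thick; origin at the middle of its length on the bench, x towards the tip

How it is judged (in metres and radians):
On the way, in this order (a step that is already met when the one before it is completed fails the run):
1. the plunger rests in its notch by itself, drawer still shut (value of joint plunger above 0.0065 m and value of joint knob between 0.85 and 1.4 rad and contact force between the fingers and knob below 0.1 N and value of joint screen below 0.01 m), for 0.2 s.
2. the drawer is drawn out to its stop (value of joint screen above 0.102 m), for 0.1 s.
At the end, for the whole second after the job is handed in: the plunger is parked in its rest notch (up by more than 6.5 mm, turned 0.85 to 1.4 rad) and the screen drawer stands still, drawn out to within 8 mm of its 110 mm stop (value of joint plunger above 0.0065 m and value of joint knob between 0.85 and 1.4 rad and value of joint screen above 0.102 m and velocity of joint screen between -0.01 and 0.01 m/s); the robot touches nothing.
It fails at once if the plunger's cross pin is strained against its barrel with more than 14 N (contact force between knob and barrel above 14 N).
It fails at once if the drawer is heaved with more than 20 N against the bolt (contact force between plunger and screen above 20 N).
It fails at once if another thing on the bench or on the trap is shifted by more than 30 mm (distance of any of tape_roll, screw_jar, detergent, stain_spray, scoop_cup, sheet_box, lint_brush, screwdriver from where it was at the start of the episode above 0.03 m).
It also fails if it takes over 58 s, if anything falls off the work surface, if the arm or the gripper's body presses on something with over 40 N, if the wrist force passes 120 N, or if a joint passes its speed limit or range.

ROBOT

A 6-joint arm with a two-finger parallel gripper is mounted at the origin on the work surface. World frame = base frame: x ahead of the robot, y to its left, z up, the work surface at z = 0. Lengths are in mm, angles in rad, forces in N, time in s.
With the tool pointing down it reaches from about 350 to 775 mm from the base axis. Payload 7.3 kg.
Tool frame: the origin (TCP) lies at the very end of the fingers, on their centre line; the grasp point (between the pads) lies 19 mm behind it (pinch_z is the distance from the TCP to the grasp point, in mm); z points along the fingers, y is the direction in which the jaws open and shut (so a half turn about z gives the same grasp; the last joint's range is limited). The gripper opens to 92 mm and grips with 3 to 60 N. Pads are 19 mm wide; open, the fingers measure 130 mm over their backs; the gripper's body (75 mm by 190 mm) begins 47 mm behind the grasp point.
Start: joints at [-1.255, 0.342, 1.524, -0, 1.275, -0.146], TCP at [233.943, -470.016, 226.741] pointing down, gripper open.
Joint ranges: [-2.53, 2.53], [-0.77, 2.02], [0.04, 2.7], [-1, 4.14], [0.28, 2.66], [-3.11, 3.11]. Speed limits (rad/s): [2.57, 2.57, 3.14, 3.14, 3.14, 3.14].

INTERFACE

Orientations are given as [roll, pitch, yaw] about the fixed x, y, z axes, in that order (R = Rz(yaw) Ry(pitch) Rx(roll)).
In Python, from plant import * gives the robot as it stands.
- The arm moves only by the tool step_arm, never from a script. Its argument "moves" is one flat list of numbers, 7 for each row, row after row: the shift along the tool's x, y, z scaled (see below), then the turn, a rotation vector about the tool's x, y, z scaled (see below), then the closure, from -1 (fully open) to 1 (shut). A call has 1 to 8 rows; each row shifts and turns the pose as measured when the row begins, along the tool's axes as they then stand; what a row does not reach is not made up. The controller multiplies each number of a shift by 2 cm and each number of a turn by 4 degrees. A row lasts 1/12 s, in which the tool goes at most 41.7 mm and 7.16 degrees, less where a joint would pass 70% of its speed; a pose out of reach is approached as far as the arm can. A call with a number of a shift or a turn outside -1 to 1 is refused whole. A call with a gripper value outside its range is refused whole. The fingers move at their own pace and stop on an object; the grip force is fixed at half the most. Time passes only in rows, so rows that do not move let the fingers close. It gives the time, the measured TCP pose, the force and the opening at its end, in the units of the state.
- get_obs(): the state, without advancing time (a new reading comes with each control period).
- capture(name): name is "side" or "top"; returns the picture (384x512x3 uint8, red, green, blue); there is no depth.
- get_calibration(name): a dict with "mtx" (3x3 intrinsics, pixels), "k1" (the pictures are not rectified: a ray, as slopes to the right and down, at radius r is drawn at 1 + k1 r^2 times it, then the intrinsics apply), "eye" and "orientation" of the camera in the world. Camera axes: x right, y down, z forward; pixel columns grow to the right and rows downward; lengths in mm; the calibration is good to about 2 mm. A picture is of the moment at which its call begins. get_calibration takes no time and is no camera call.
- close_job(): hands the job in, once; it reports no verdict.
The state is a dict: "time": time; "joint_positions": joint angles; "dq": joint speeds; "tau": joint torques, N m; "tool_pos": TCP position; "tcp_rot": TCP orientation; "contact_force": force on the tool from outside, world axes, zero at the start; "moment": the same for the moment, N m; "grip_width": finger opening in mm.
Only numpy, scipy, OpenCV 4.12 (cv2) and the standard library are available. Lean on these libraries where they do the work, as an engineer would, in place of code of your own. Each camera call takes 0.05 s, during which the arm holds its last target.

## Working session

There is one attempt and no reset: what is moved stays moved. The work goes in short steps, Python scripts to look and compute and a tool call to move; the robot and the scene stay as the last step left them, time stands still between calls to the robot, and variables do not carry over. Pictures are saved under pics/ and viewed, and the job is handed in when it is done.

Besides the shell and the picture viewer there is one more tool, called after "Call:" as name(argument=value, ...) on one line, values as JSON. step_arm: Moves the arm, as the interface text tells. Shifts and turns lie within -1 to 1; 1 stands for 2 cm of shift or 4 degrees of turn. Its arguments: {"type":"object","properties":{"moves":{"type":"array"}},"required":["moves"]}

```bash
ls; mkdir -p pics
python3 - <<'E'
from plant import *
import cv2
print(get_obs())
for n in("side","top"):
    c=get_calibration(n);print(n,c)
    cv2.imwrite(f"pics/{n}0.png",cv2.cvtColor(capture(n),cv2.COLOR_RGB2BGR))
E
```

```text
pics
{'time': 0.0, 'joint_positions': array([-1.25498123e+00,  3.42694377e-01,  1.52499145e+00, -8.68775127e-06,
        1.27540623e+00, -1.45980790e-01]), 'dq': array([-0.00121051,  0.0003224 , -0.00216638,  0.00051793,  0.0008802 ,
        0.00200277]), 'tau': array([-2.27069642e-03, -4.31250179e+01, -2.44225574e+01,  7.16648530e-02,
        5.58863988e-02, -1.41189844e-04]), 'tool_pos': array([ 233.81869476, -469.61219892,  226.06860155]), 'tcp_rot': array([-3.14010800e+00, -2.09887293e-04,  4.61798268e-01]), 'contact_force': array([ 0.19920931, -0.56638421,  0.59134369]), 'moment': array([0.02752513, 0.02274837, 0.03968773]), 'grip_width': 91.7670304066271}
side {'mtx': array([[499.11471353,   0.        , 253.25729953],
       [  0.        , 499.11471353, 188.1233649 ],
       [  0.        ,   0.        ,   1.        ]]), 'k1': -0.020512912974408666, 'eye': array([ -87.72517011, 1048.460841  , 1114.27851828]), 'orientation': array([-2.23941686, -0.00729379, -2.55502758])}
top {'mtx': array([[445.32852038,   0.        , 260.01118255],
       [  0.        , 445.32852038, 188.57671868],
       [  0.        ,   0.        ,   1.        ]]), 'k1': -0.00905088107948818, 'eye': array([ 447.56856901,   23.14552504, 1513.8143251 ]), 'orientation': array([-3.04775800e+00,  2.31885768e-03, -1.59952201e+00])}
```

View pics/side0.png

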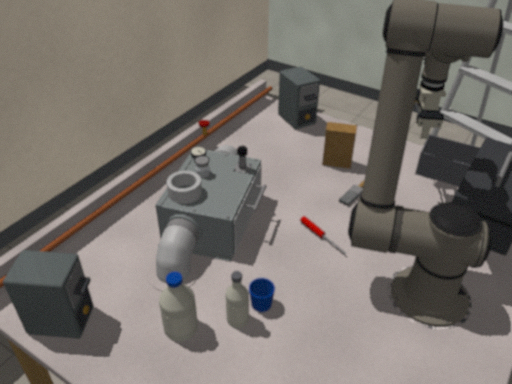

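View pics/top0.png

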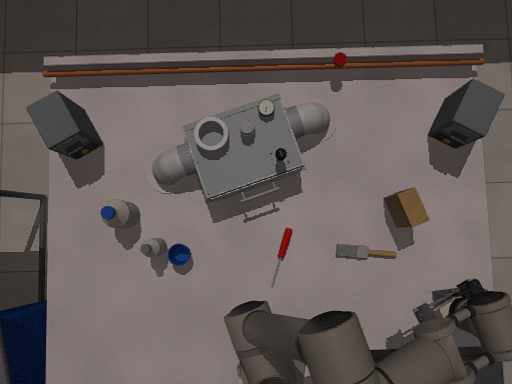

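The side view shows the trap with its knob at about (242,152), gauge (198,153), jar (203,163) and tape (184,186). In the top view the knob is at (281,154) and the handle near (260,192). The bar-like shape near (262,212) is probably its shadow. I'll zoom in.

```bash
cat > h.py <<'E'
from plant import *
import numpy as np, cv2
from scipy.spatial.transform import Rotation as R
def cam(n):
    c=get_calibration(n); return c['mtx'],c['k1'],np.array(c['eye']),R.from_euler('xyz',c['orientation']).as_matrix()
def ray(n,u,v):
    K,k,e,M=cam(n)
    p=cv2.undistortPoints(np.array([[[u,v]]],float),K,np.array([k,0,0,0,0.]))[0,0]
    d=M@np.array([p[0],p[1],1]); return e,d/np.linalg.norm(d)
def onz(n,u,v,z):
    e,d=ray(n,u,v); return e+d*(z-e[2])/d[2]
def tri(u1,u2):
    e1,d1=ray("side",*u1);e2,d2=ray("top",*u2)
    s=np.linalg.lstsq(np.c_[d1,-d2],e2-e1,rcond=None)[0]
    a,b=e1+s[0]*d1,e2+s[1]*d2
    return (a+b)/2,np.linalg.norm(a-b)
def proj(n,P):
    K,k,e,M=cam(n); 
    q=cv2.projectPoints(np.array(P,float).reshape(-1,1,3),cv2.Rodrigues(M.T)[0],-M.T@e,K,np.array([k,0,0,0,0.]))[0]
    return q.reshape(-1,2)
def crop(img,name,x0,y0,x1,y1,f):
    cv2.imwrite(name,cv2.resize(img[y0:y1,x0:x1],None,fx=f,fy=f,interpolation=cv2.INTER_CUBIC))
E
python3 - <<'E'
from h import *
a=cv2.imread("pics/top0.png");crop(a,"pics/top0z.png",170,80,340,230,4.5)
a=cv2.imread("pics/side0.png");crop(a,"pics/side0z.png",150,130,280,260,4.5)
print(ray("top",281,154),tri((242,152),(281,154)))
E
```

```text
(array([ 447.56856901,   23.14552504, 1513.8143251 ]), array([ 0.1689503 , -0.04953181, -0.98437919])) (array([671.60930686, -41.99947112, 212.13411482]), np.float64(1.4358503525766575))
```

View pics/top0z.png

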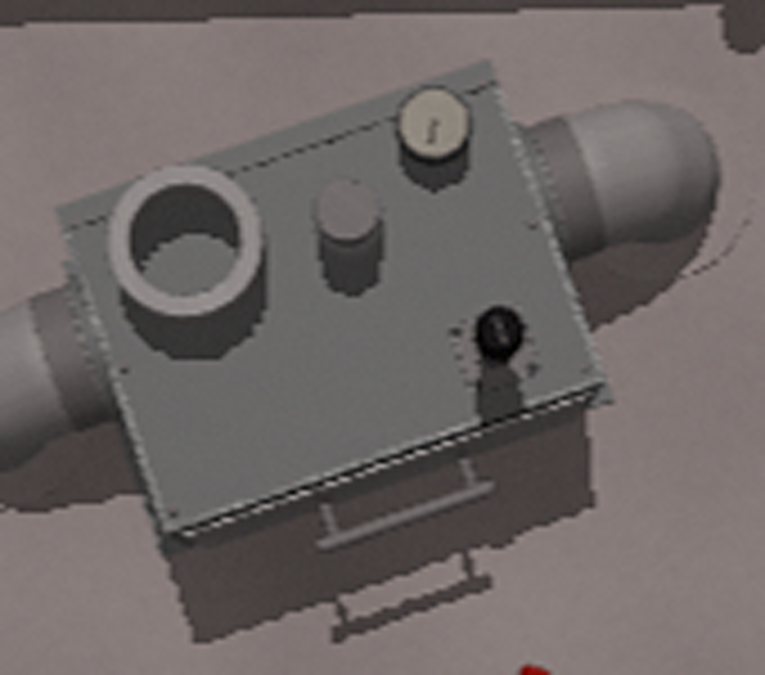

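View pics/side0z.png

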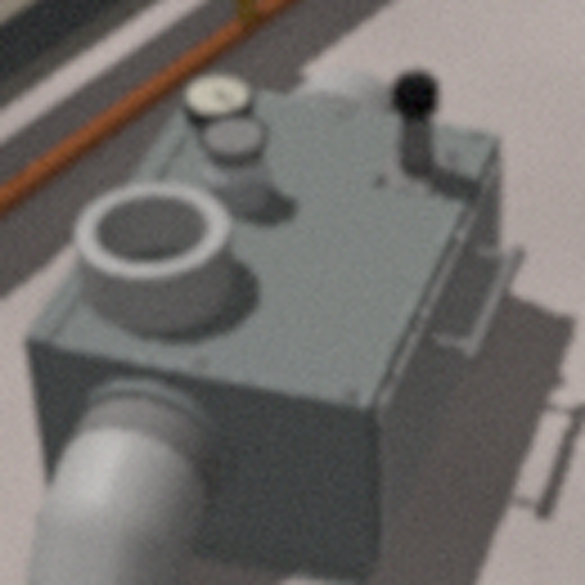

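Run:
```python
from h import *
def blob(img,x0,y0,x1,y1,t):
    g=cv2.imread(img)[y0:y1,x0:x1].max(2); m=(g<t).astype(np.uint8)
    n,l,s,c=cv2.connectedComponentsWithStats(m)
    for i in range(1,n):
        if s[i,4]>15: print(img,t,s[i]+np.array([x0,y0,0,0,0]),c[i]+[x0,y0])
for t in(25,35,45): blob("pics/top0.png",265,140,300,165,t)
for t in(25,35,45): blob("pics/side0.png",230,140,256,168,t)
z=lambda x,y:(170+x/4.5-.4,80+y/4.5-.4)
a=onz("top",*z(320,545),120)[:2];b=onz("top",*z(492,487),120)[:2]
print("handle",a,b,(a+b)/2,np.linalg.norm(a-b)); d=b-a;print("yaw of -y",np.degrees(np.arctan2(d[1],d[0]))+90)
# top corners
fl=onz("top",*z(172,535),150);fr=onz("top",*z(605,390),150);bl=onz("top",*z(60,215),150);br=onz("top",*z(492,62),150)
for p in(fl,fr,bl,br):print(p[:2])
print(np.linalg.norm(fl-fr),np.linalg.norm(fl-bl),np.linalg.norm(bl-br),np.linalg.norm(fr-br))
d=fr-fl;print(np.degrees(np.arctan2(d[1],d[0]))+90)
for n,(p,h) in dict(tape=((186,242),198),jar=((348,210),205),gauge=((434,123),196)).items(): print(n,onz("top",*z(*p),h))
```

```text
pics/top0.png 25 [276 149  10  12  67] [280.43283582 154.20895522]
pics/top0.png 35 [276 148  10  13  85] [280.29411765 154.42352941]
pics/top0.png 45 [275 148  12  14  99] [280.28282828 154.21212121]
pics/side0.png 25 [238 149   8   7  37] [241.83783784 151.7027027 ]
pics/side0.png 35 [238 148   8   8  53] [241.67924528 151.35849057]
pics/side0.png 45 [238 147   8  10  61] [241.6557377  151.47540984]
handle [542.32618564  84.20720695] [579.44088386 -36.92499236] [560.88353475  23.64110729] 126.69060949546784
yaw of -y 17.034974643072246
[550.03428611 183.69522818]
[ 641.23813786 -115.38504353]
[774.55836242 257.41994045]
[874.38250564 -45.39949664]
312.6773920536602 236.31841663066953 318.8486648043802 243.4220059894722
16.958966197145443
tape [742.20530504 165.23952327 198.        ]
jar [759.09846993  56.37736733 205.        ]
gauge [819.0835499   -2.73239727 196.        ]
```

Run:
```python
from h import *
print(tri((241.7,151.4),(280.35,154.3)))
for zz in (217,225): print(onz("top",280.35,154.3,zz),onz("side",241.7,151.4,zz))
k=onz("top",280.35,154.3,222)[:2]
for yd in (16.5,17,17.5,18):
    y=np.radians(yd);M=np.array([[np.cos(y),-np.sin(y)],[np.sin(y),np.cos(y)]])
    print(yd,"origin knob",k-M@[-75,-95],"handle",np.array([560.9,23.6])-M@[-155,0],"gauge",np.array([819.1,-2.7])-M@[82,-105])
```

```text
(array([670.51209943, -39.6139571 , 216.12481485]), np.float64(2.406866283300821))
[669.30426527 -40.16358653 217.        ] [670.92971095 -38.13301702 217.        ]
[667.9363859  -39.77303494 225.        ] [664.1656584  -28.44510999 225.        ]
16.5 origin knob [713.37936303  72.46953388] handle [709.5170589   67.62237843] gauge [710.65517055  74.6868139 ]
17 origin knob [712.39688541  72.85733788] handle [709.12723717  68.91761423] gauge [709.98398102  73.73751959]
17.5 origin knob [711.41106102  73.2365535 ] handle [708.72612737  70.20939892] gauge [709.32110109  72.78240427]
18 origin knob [710.42196492  73.60715184] handle [708.31376003  71.49763413] gauge [708.66658125  71.82154067]
```

Fit: trap yaw is about 17.5° with its origin near (710,72). The knob axis is at about (669.5,-40), z 217, and the handle at about (562,25,120). I'll travel above everything first.

Call:
step_arm(moves=[0.9,-0.3,-0.35,0,0,0,-1,0.9,-0.3,-0.35,0,0,0,-1,0.9,-0.3,-0.35,0,0,0,-1,0.9,-0.3,-0.35,0,0,0,-1,0.9,-0.3,-0.35,0,0,0,-1,0.9,-0.3,-0.35,0,0,0,-1,0.9,-0.3,-0.35,0,0,0,-1,0.9,-0.3,-0.35,0,0,0,-1])

```text
time: 0.77
tool_pos: [341.9, -358.7, 279.2]
tcp_rot: [-3.128, 0.001, 0.455]
contact_force: [0.5, 0.1, -0.5]
grip_width: 91.3
```

Call:
step_arm(moves=[0.9,-0.3,0,0,0,0,-1,0.9,-0.3,0,0,0,0,-1,0.9,-0.3,0,0,0,0,-1,0.9,-0.3,0,0,0,0,-1,0.9,-0.3,0,0,0,0,-1,0.9,-0.3,0,0,0,0,-1,0.9,-0.3,0,0,0,0,-1,0.9,-0.3,0,0,0,0,-1])

```text
time: 1.43
tool_pos: [454.5, -245.6, 279.0]
tcp_rot: [-3.126, 0.002, 0.455]
contact_force: [-0.0, -0.7, 0.4]
grip_width: 91.9
```

Call:
step_arm(moves=[0.9,-0.3,0,0,0,0,-0.2,0.9,-0.3,0,0,0,0,-0.2,0.9,-0.3,0,0,0,0,-0.2,0.9,-0.3,0,0,0,0,-0.2,0.9,-0.3,0,0,0,0,-0.2,0.9,-0.3,0,0,0,0,-0.2,0.9,-0.3,0,0,0,0,-0.2,0.9,-0.3,0,0,0,0,-0.2])

```text
time: 2.1
tool_pos: [566.2, -132.1, 275.5]
tcp_rot: [-3.119, 0.007, 0.455]
contact_force: [0.3, 0.3, 1.1]
grip_width: 54.9
```

Call:
step_arm(moves=[0.83,-0.23,0,-0.1,0.02,0,-0.2,0.83,-0.23,0,-0.1,0.02,0,-0.2,0.83,-0.23,0,-0.1,0.02,0,-0.2,0.83,-0.23,0,-0.05,0.02,0,-0.2,0.83,-0.23,0,-0.05,0.02,0,-0.2,0.83,-0.23,0,-0.05,0.02,0,-0.2,0.83,-0.23,0,0,0,0,-0.2,0.83,-0.23,0,0,0,0,-0.2])

```text
time: 2.77
tool_pos: [672.6, -34.1, 269.9]
tcp_rot: [3.137, 0.006, 0.456]
contact_force: [0.6, -0.5, -0.5]
grip_width: 55.0
```

Call:
step_arm(moves=[0,0,0,0,0,0,-0.2,0,0,0,0,0,0,-0.2])

```text
time: 2.93
tool_pos: [673.8, -31.3, 267.5]
tcp_rot: [3.14, 0.008, 0.46]
contact_force: [-0.7, -0.4, 0.9]
grip_width: 54.7
```

Run:
```python
from h import *
for n in("side","top"):
    a=cv2.cvtColor(capture(n),cv2.COLOR_RGB2BGR);cv2.imwrite(f"pics/{n}1.png",a)
    if n=="side": crop(a,"pics/side1z.png",190,90,300,200,5)
    else: crop(a,"pics/top1z.png",210,110,330,220,5)
o=get_obs();print(o['tool_pos'],o['tcp_rot'],o['contact_force'],o['joint_positions'])
```

```text
[673.38763625 -31.79509616 267.68057233] [3.13972645 0.00781683 0.45872166] [0.51149707 0.23745182 0.09805505] [-0.15788635  0.61624867  0.96439151 -0.00604282  1.56625075  0.9542245 ]
```

View pics/side1z.png

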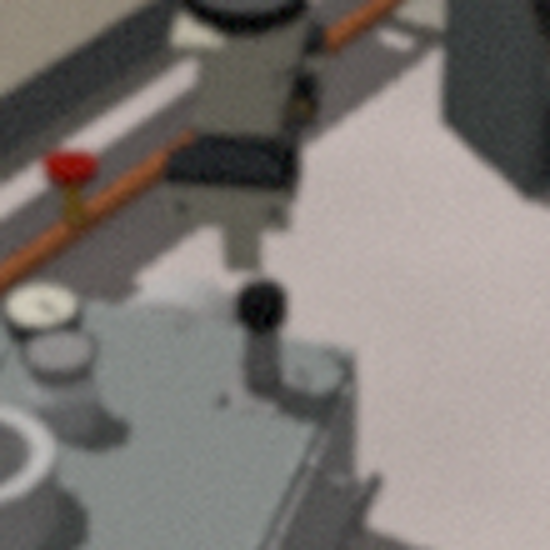

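View pics/top1z.png

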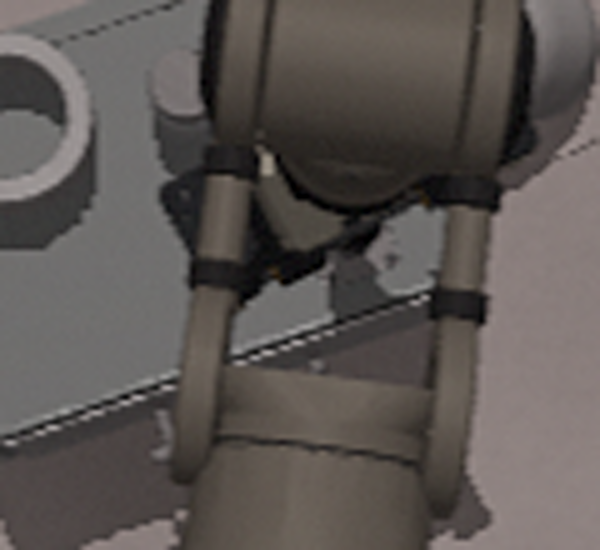

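The side view shows the near finger tip at about (238.4,143.6) and the knob at (242,151.5). I'll check the projection against the measured pose, then descend after correcting sideways.

Run:
```python
from h import *
o=get_obs();p=o['tool_pos'];M=R.from_euler('xyz',o['tcp_rot']).as_matrix()
for s in(27.5,32,37,46): print(s,proj("side",[p-M[:,1]*s,p+M[:,1]*s]).round(1).tolist())
print("tip xs",proj("side",[p-M[:,1]*27.5+M[:,0]*9.5,p-M[:,1]*27.5-M[:,0]*9.5,p-M[:,1]*46.5+M[:,0]*9.5,p-M[:,1]*46.5-M[:,0]*9.5]).round(1).tolist())
k=np.array([669.7,-39.8,217]);print(proj("side",[k]),proj("top",[k]))
d=M.T@(k-p);print(d,d/20)
```

```text
27.5 [[238.5, 143.4], [241.1, 134.0]]
32 [[238.2, 144.2], [241.3, 133.2]]
37 [[238.0, 145.1], [241.5, 132.4]]
46 [[237.6, 146.7], [241.9, 130.9]]
tip xs [[235.4, 143.2], [241.5, 143.7], [234.5, 146.6], [240.6, 147.1]]
[[242.31272872 151.2792901 ]] [[280.22221015 154.17085516]]
[-6.45462896  5.44977068 50.74283518] [-0.32273145  0.27248853  2.53714176]
```

Call:
step_arm(moves=[-0.15,0.13,0.2,0,0,0,-0.35,-0.15,0.13,0.4,0,0.03,0,-0.35,0,0,0.5,0,0.03,0,-0.35,0,0,0.5,0,0,0,-0.35,0,0,0.5,0,0,0,-0.35,0,0,0.2,0,0,0,-0.35,0,0,0,0,0,0,-0.35])

```text
time: 3.62
tool_pos: [665.9, -46.4, 218.8]
tcp_rot: [3.139, 0.004, 0.452]
contact_force: [-0.2, 0.4, -0.0]
grip_width: 61.8
```

Call:
step_arm(moves=[0,0,0,0,0,0,-0.35,0,0,0,0,0,0,-0.35])

```text
time: 3.78
tool_pos: [665.3, -47.5, 218.9]
tcp_rot: [3.139, 0.005, 0.451]
contact_force: [-1.0, -0.8, 0.2]
grip_width: 61.7
```

Call:
step_arm(moves=[0.2,-0.15,0,0,0,0,-0.35,0,0,0,0,0,0,-0.35,0,0,0,0,0,0,-0.35])

```text
time: 4.03
tool_pos: [668.3, -43.1, 220.5]
tcp_rot: [3.137, 0.002, 0.45]
contact_force: [-0.4, -0.2, -0.3]
grip_width: 61.8
```

Call:
step_arm(moves=[0.12,-0.12,0.2,0,0,0,-0.35,0,0,0.4,0,0,0,-0.35,0,0,0.2,0,0,0,-0.35,0,0,0,0,0,0,-0.35,0,0,0,0,0,0,-0.35])

```text
time: 4.45
tool_pos: [669.8, -38.8, 203.0]
tcp_rot: [3.137, 0.002, 0.452]
contact_force: [0.7, -0.1, 0.4]
grip_width: 61.9
```

Run:
```python
from h import *
a=cv2.cvtColor(capture("side"),cv2.COLOR_RGB2BGR);crop(a,"pics/side2z.png",200,100,290,190,6)
o=get_obs();print(o['tool_pos'],o['tcp_rot'],o['contact_force'])
p=o['tool_pos'];M=R.from_euler('xyz',o['tcp_rot']).as_matrix()
print(proj("side",[p-M[:,1]*31,p+M[:,1]*31]))
```

```text
[669.76843614 -38.78027998 202.94612395] [3.13695162e+00 1.92589149e-03 4.51639481e-01] [-0.26070806 -0.56077128 -0.41959035]
[[240.65591064 160.58772444]
 [243.58494173 149.67547549]]
```

View pics/side2z.png

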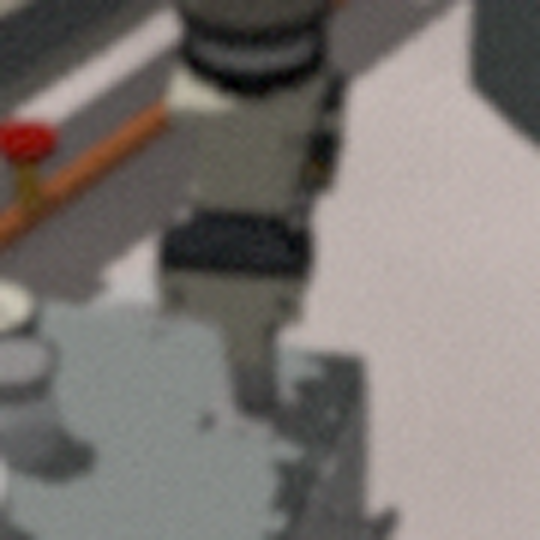

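The near finger hides the knob and lines up with it. I'll close gradually and watch for a sideways force.

Call:
step_arm(moves=[0,0,0,0,0,0,0.1,0,0,0,0,0,0,0.1,0,0,0,0,0,0,0.16,0,0,0,0,0,0,0.18])

```text
time: 4.83
tool_pos: [669.9, -39.0, 203.2]
tcp_rot: [3.137, 0.002, 0.451]
contact_force: [-0.2, 0.2, -0.1]
grip_width: 40.3
```

Call:
step_arm(moves=[0,0,0,0,0,0,0.21,0,0,0,0,0,0,0.21])

```text
time: 5.0
tool_pos: [670.2, -39.6, 203.4]
tcp_rot: [3.135, 0.001, 0.451]
contact_force: [0.1, -1.3, -0.6]
grip_width: 36.2
```

Call:
step_arm(moves=[0,0,0,0,0,0,0.24,0,0,0,0,0,0,0.24])

```text
time: 5.17
tool_pos: [670.6, -40.4, 203.4]
tcp_rot: [3.134, 0.001, 0.451]
contact_force: [0.5, -1.4, -0.7]
grip_width: 34.8
```

Call:
step_arm(moves=[0,0,0,0,0,0,0.27,0,0,0,0,0,0,0.27,0,0,0,0,0,0,0.29])

```text
time: 5.42
tool_pos: [671.0, -41.2, 203.5]
tcp_rot: [3.133, 0.0, 0.45]
contact_force: [1.3, -1.7, -1.1]
grip_width: 32.7
```

Call:
step_arm(moves=[0,0,0,0,0,0,0.33,0,0,0,0,0,0,0.33])

```text
time: 5.58
tool_pos: [671.0, -41.2, 203.5]
tcp_rot: [3.133, 0.0, 0.45]
contact_force: [1.7, -2.2, -1.1]
grip_width: 32.1
```

Closing moved the gripper onto the knob along its jaw axis with little force. I'll open, turn about 68° counter-clockwise and close again to centre on the other axis. That also leaves room for the clockwise turn.

Call:
step_arm(moves=[0,0,0,0,0,0,-0.3,0,0.01,0,0,0,0,-0.3,0,0,0,0,0,-1,-0.3,0,0,0,0,0,-1,-0.3,0,0,0,0,0,-1,-0.3,0,0,0,0,0,-1,-0.3,0,0,0,0,0,-1,-0.3,0,0,0,0,0,-1,-0.3])

```text
time: 6.25
tool_pos: [669.6, -37.9, 204.0]
tcp_rot: [3.139, 0.002, 0.888]
contact_force: [0.5, -0.6, 0.4]
grip_width: 59.9
```

Call:
step_arm(moves=[0,0,0,0,0,-1,-0.3,0,0,0,0,0,-1,-0.3,0,0,0,0,0,-1,-0.3,0,0,0,0,0,-1,-0.3,0,0,0,0,0,-1,-0.3,0,0,0,0,0,-1,-0.3,0,0,0,0,0,-1,-0.3,0,0,0,0,0,-1,-0.3])

```text
time: 6.92
tool_pos: [667.9, -34.0, 204.9]
tcp_rot: [-3.139, -0.001, 1.479]
contact_force: [-0.5, -0.1, 0.5]
grip_width: 59.5
```

Call:
step_arm(moves=[-0.25,0.15,0.05,0,0,0,-0.3,0,0,0,0,0,0,-0.2,0,0,0,0,0,0,-0.1,0,0,0,0,0,0,-0.05])

```text
time: 7.25
tool_pos: [670.3, -38.8, 204.0]
tcp_rot: [-3.138, -0.002, 1.477]
contact_force: [-0.4, -0.5, -0.5]
grip_width: 49.5
```

Call:
step_arm(moves=[-0.12,0,0.03,0,0,0,0,0,0,0,0,0,0,0.05,0,0,0,0,0,0,0.1,0,0,0,0,0,0,0.15])

```text
time: 7.58
tool_pos: [670.0, -41.4, 203.3]
tcp_rot: [-3.137, -0.002, 1.474]
contact_force: [0.0, -0.5, 0.4]
grip_width: 39.9
```

Call:
step_arm(moves=[0,0,0,0,0,0,0.18,0,0,0,0,0,0,0.2,0,0,0,0,0,0,0.22])

```text
time: 7.83
tool_pos: [670.7, -41.5, 203.3]
tcp_rot: [-3.139, -0.002, 1.473]
contact_force: [2.0, -0.4, -1.9]
grip_width: 35.9
```

Call:
step_arm(moves=[0,0,0,0,0,0,0.24,0,0,0,0,0,0,0.26,0,0,0,0,0,0,0.28])

```text
time: 8.08
tool_pos: [672.0, -41.6, 203.3]
tcp_rot: [3.141, -0.002, 1.473]
contact_force: [3.8, -0.6, -1.8]
grip_width: 33.4
```

Call:
step_arm(moves=[0.02,0.05,0,0,0,0,0.29,0,0.03,0,0,0,0,0.3,0,0,0,0,0,0,0.3])

```text
time: 8.33
tool_pos: [672.6, -41.5, 203.2]
tcp_rot: [-3.139, -0.002, 1.473]
contact_force: [1.3, -0.2, -0.5]
grip_width: 32.6
```

Call:
step_arm(moves=[0,0,0,0,0,0,0.35,0,0,0,0,0,0,0.5,0,0,0,0,0,0,1])

```text
time: 8.58
tool_pos: [672.6, -41.5, 203.3]
tcp_rot: [-3.139, -0.002, 1.473]
contact_force: [0.3, -0.2, -0.2]
grip_width: 32.5
```

Gripped and centred with lateral force near zero. Now I'll lift, checking the force as it goes.

Call:
step_arm(moves=[0,0,-0.1,0,0,0,1,0,0,-0.1,0,0,0,1,0,0,-0.1,0,0,0,1,0,0,0,0,0,0,1])

```text
time: 8.92
tool_pos: [672.7, -41.5, 207.1]
tcp_rot: [-3.137, -0.002, 1.473]
contact_force: [1.4, -0.6, -1.9]
grip_width: 32.4
```

Call:
step_arm(moves=[0,0,-0.1,0,0,0,1,0,0,0,0,0,0,1])

```text
time: 9.08
tool_pos: [672.7, -41.5, 208.8]
tcp_rot: [-3.137, -0.002, 1.473]
contact_force: [2.4, -1.6, -3.0]
grip_width: 32.3
```

Call:
step_arm(moves=[0,0,-0.1,0,0,0,1,0,0,0,0,0,0,1])

```text
time: 9.25
tool_pos: [672.7, -41.5, 210.7]
tcp_rot: [-3.136, -0.002, 1.473]
contact_force: [1.0, -0.5, -4.1]
grip_width: 32.5
```

Run:
```python
from h import *
a=cv2.cvtColor(capture("side"),cv2.COLOR_RGB2BGR);crop(a,"pics/side3z.png",200,100,290,190,6)
o=get_obs();print(o['tool_pos'],o['tcp_rot'],o['contact_force'],o['moment'])
```

```text
[672.68969682 -41.47262423 210.62066455] [-3.13647732e+00 -2.31336627e-03  1.47312579e+00] [ 2.24456634 -0.19003222 -4.3570087 ] [-0.1208122  -0.61780661  0.03017623]
```

View pics/side3z.png

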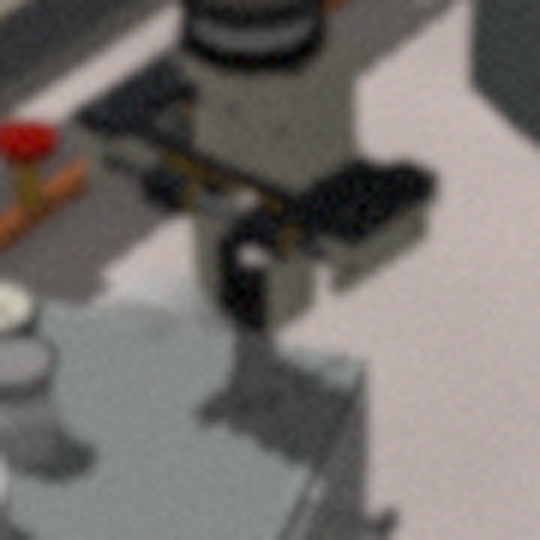

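The picture shows the knob held between the fingers. The force of about 4.4 N matches the spring at 7 mm. I'll go on in finer steps.

Call:
step_arm(moves=[0,0,-0.08,0,0,0,1,0,0,-0.08,0,0,0,1,0,0,0,0,0,0,1])

```text
time: 9.55
tool_pos: [672.7, -41.5, 213.6]
tcp_rot: [-3.136, -0.002, 1.473]
contact_force: [2.8, -0.8, -3.4]
grip_width: 32.5
```

Call:
step_arm(moves=[0,0,-0.05,0,0,0,1,0,0,0,0,0,0,1])

```text
time: 9.72
tool_pos: [672.7, -41.5, 214.7]
tcp_rot: [-3.136, -0.002, 1.473]
contact_force: [2.4, -0.5, -4.4]
grip_width: 32.7
```

Call:
step_arm(moves=[0,0,-0.05,0,0,0,1,0,0,0,0,0,0,1])

```text
time: 9.88
tool_pos: [672.7, -41.5, 215.7]
tcp_rot: [-3.136, -0.002, 1.473]
contact_force: [2.0, -1.0, -4.2]
grip_width: 32.0
```

Call:
step_arm(moves=[0,0,-0.05,0,0,0,1,0,0,0,0,0,0,1])

```text
time: 10.05
tool_pos: [672.7, -41.5, 216.8]
tcp_rot: [-3.136, -0.002, 1.473]
contact_force: [2.0, -0.2, -4.0]
grip_width: 32.6
```

Call:
step_arm(moves=[0,0,-0.04,0,0,0,1,0,0,0,0,0,0,1])

```text
time: 10.22
tool_pos: [672.7, -41.5, 217.6]
tcp_rot: [-3.136, -0.002, 1.473]
contact_force: [3.1, -0.2, -4.7]
grip_width: 32.1
```

Call:
step_arm(moves=[0,0,-0.04,0,0,0,1,0,0,0,0,0,0,1])

```text
time: 10.38
tool_pos: [672.7, -41.5, 218.4]
tcp_rot: [-3.136, -0.002, 1.473]
contact_force: [2.6, -0.7, -4.9]
grip_width: 32.4
```

Call:
step_arm(moves=[0,0,-0.04,0,0,0,1,0,0,0,0,0,0,1])

```text
time: 10.55
tool_pos: [672.7, -41.5, 219.2]
tcp_rot: [-3.136, -0.002, 1.473]
contact_force: [2.3, -0.5, -6.4]
grip_width: 32.4
```

Call:
step_arm(moves=[0,0,-0.03,0,0,0,1,0,0,0,0,0,0,1])

```text
time: 10.72
tool_pos: [672.7, -41.5, 219.8]
tcp_rot: [-3.136, -0.002, 1.473]
contact_force: [2.2, -0.3, -5.6]
grip_width: 32.5
```

Call:
step_arm(moves=[0,0,-0.03,0,0,0,1,0,0,0,0,0,0,1])

```text
time: 10.88
tool_pos: [672.6, -41.5, 220.4]
tcp_rot: [-3.135, -0.002, 1.473]
contact_force: [2.4, -1.2, -4.5]
grip_width: 32.2
```

Call:
step_arm(moves=[0,0,-0.03,0,0,0,1,0,0,0,0,0,0,1])

```text
time: 11.05
tool_pos: [672.7, -41.5, 221.1]
tcp_rot: [-3.135, -0.002, 1.473]
contact_force: [3.1, -0.3, -4.7]
grip_width: 32.3
```

Still free at 17.8 mm. I'll carry on, one small call at a time.

Call:
step_arm(moves=[0,0,-0.04,0,0,0,1,0,0,0,0,0,0,1])

```text
time: 11.22
tool_pos: [672.7, -41.4, 222.0]
tcp_rot: [-3.136, -0.002, 1.473]
contact_force: [2.6, -0.9, -5.4]
grip_width: 32.4
```

Call:
step_arm(moves=[0,0,-0.03,0,0,0,1,0,0,0,0,0,0,1])

```text
time: 11.38
tool_pos: [672.7, -41.5, 222.7]
tcp_rot: [-3.136, -0.002, 1.473]
contact_force: [2.8, 0.7, -5.9]
grip_width: 32.9
```

Call:
step_arm(moves=[0,0,-0.03,0,0,0,1,0,0,0,0,0,0,1])

```text
time: 11.55
tool_pos: [672.7, -41.5, 223.3]
tcp_rot: [-3.135, -0.002, 1.473]
contact_force: [2.5, -1.4, -6.4]
grip_width: 32.5
```

Call:
step_arm(moves=[0,0,-0.03,0,0,0,1,0,0,0,0,0,0,1])

```text
time: 11.72
tool_pos: [672.7, -41.5, 223.9]
tcp_rot: [-3.135, -0.002, 1.473]
contact_force: [2.3, -0.8, -5.7]
grip_width: 32.4
```

Call:
step_arm(moves=[0,0,-0.03,0,0,0,1,0,0,0,0,0,0,1])

```text
time: 11.88
tool_pos: [672.7, -41.5, 224.5]
tcp_rot: [-3.135, -0.002, 1.473]
contact_force: [2.7, -0.9, -5.7]
grip_width: 32.3
```

Call:
step_arm(moves=[0,0,-0.03,0,0,0,1,0,0,0,0,0,0,1])

```text
time: 12.05
tool_pos: [672.7, -41.5, 224.9]
tcp_rot: [-3.135, -0.002, 1.473]
contact_force: [2.7, -2.2, -6.6]
grip_width: 32.0
```

Call:
step_arm(moves=[0,0,-0.03,0,0,0,1,0,0,0,0,0,0,1])

```text
time: 12.22
tool_pos: [672.6, -41.5, 224.8]
tcp_rot: [-3.134, -0.003, 1.473]
contact_force: [2.9, -0.8, -5.4]
grip_width: 32.5
```

Call:
step_arm(moves=[0,0,-0.04,0,0,0,1])

```text
time: 12.3
tool_pos: [672.6, -41.5, 225.1]
tcp_rot: [-3.134, -0.003, 1.473]
contact_force: [4.5, -0.7, -13.6]
grip_width: 32.5
```

That was the stop: a rise to 13.6 N of pull, about 7 N on the pin. I'll ease back about 0.9 mm to the middle of the cross slot.

Call:
step_arm(moves=[0,0,0.05,0,0,0,1,0,0,0,0,0,0,1])

```text
time: 12.47
tool_pos: [672.7, -41.5, 224.3]
tcp_rot: [-3.134, -0.003, 1.473]
contact_force: [3.0, -0.2, -7.5]
grip_width: 32.2
```

Call:
step_arm(moves=[0,0,0.015,0,0,0.5,1,0,0,0,0,0,0.5,1])

```text
time: 12.63
tool_pos: [672.6, -41.5, 224.6]
tcp_rot: [-3.134, -0.002, 1.402]
contact_force: [2.2, 0.3, -6.9]
grip_width: 31.9
```

```bash
python3 -c "
from plant import *
o=get_obs();print(o['tool_pos'],o['tcp_rot'],o['contact_force'],o['moment'])"
```

```text
[672.62307649 -41.52143024 224.60397921] [-3.13430754e+00 -1.99756153e-03  1.40179153e+00] [ 2.1787522   0.28584496 -6.85763662] [-0.20048381 -0.8050078   0.01423699]
```

Call:
step_arm(moves=[0,0,0.03,0,0,0.4,1,0,0,0.01,0,0,0.4,1])

```text
time: 12.8
tool_pos: [672.6, -41.5, 224.7]
tcp_rot: [-3.135, -0.001, 1.343]
contact_force: [3.5, -0.4, -7.3]
grip_width: 32.2
```

```bash
python3 -c "
from plant import *
o=get_obs();print(o['tool_pos'],o['tcp_rot'],o['contact_force'],o['moment'])"
```

```text
[672.55208753 -41.4955226  224.68177755] [-3.13488033e+00 -1.47779477e-03  1.34281255e+00] [ 3.4556594  -0.35783136 -7.34414149] [-0.20328336 -0.7969824  -0.02885291]
```

Call:
step_arm(moves=[0,0,0.05,0,0,0.5,1,0,0,0.04,0,0,0.5,1])

```text
time: 12.97
tool_pos: [672.5, -41.5, 224.0]
tcp_rot: [-3.136, -0.001, 1.27]
contact_force: [2.9, -0.4, -6.3]
grip_width: 32.2
```

```bash
python3 -c "
from plant import *
o=get_obs();print(o['tool_pos'],o['tcp_rot'],o['contact_force'],o['moment'])"
```

```text
[672.46749683 -41.49584805 224.01954392] [-3.13574190e+00 -1.00029419e-03  1.26993050e+00] [ 2.86300628 -0.41031401 -6.25332449] [-0.22116472 -0.75968004 -0.01792947]
```

The knob has turned 0.2 rad with no resistance, so the pin is in the cross slot. I'll keep turning.

Call:
step_arm(moves=[0,0,0.02,0,0,0.7,1,0,0,0.02,0,0,0.7,1,0,0,0.02,0,0,0.7,1])

```text
time: 13.22
tool_pos: [672.3, -41.5, 224.0]
tcp_rot: [-3.136, -0.0, 1.117]
contact_force: [3.1, -0.7, -6.8]
grip_width: 32.6
```

```bash
python3 -c "
from plant import *
o=get_obs();print(o['tool_pos'],o['tcp_rot'],o['contact_force'],o['moment'])"
```

```text
[672.2554149  -41.45613014 224.03676949] [-3.13643596e+00 -9.66624450e-05  1.11680077e+00] [ 3.08198843 -0.66008703 -6.75436516] [-0.19130554 -0.69372862  0.02068417]
```

Call:
step_arm(moves=[0,0,0.02,0,0,0.7,1,0,0,0.02,0,0,0.7,1,0,0,0.02,0,0,0.7,1,0,0,0.02,0,0,0.7,1])

```text
time: 13.55
tool_pos: [672.0, -41.4, 224.1]
tcp_rot: [-3.138, 0.001, 0.911]
contact_force: [3.2, 0.1, -6.4]
grip_width: 32.7
```

```bash
python3 -c "
from plant import *
o=get_obs();print(o['tool_pos'],o['tcp_rot'],o['contact_force'],o['moment'])"
```

```text
[672.049459   -41.41209189 224.08391254] [-3.13765222e+00  5.89688012e-04  9.11435599e-01] [ 3.2400385   0.07719223 -6.37150588] [-0.18113295 -0.72363481  0.01662039]
```

Call:
step_arm(moves=[0,0,0.02,0,0,0.7,1,0,0,0.02,0,0,0.7,1,0,0,0.02,0,0,0.7,1,0,0,0.02,0,0,0.7,1,0,0,0.02,0,0,0.7,1])

```text
time: 13.97
tool_pos: [671.8, -41.2, 224.1]
tcp_rot: [-3.139, 0.001, 0.655]
contact_force: [2.6, -1.0, -6.6]
grip_width: 32.2
```

```bash
python3 -c "
from plant import *
o=get_obs();print(o['tool_pos'],o['tcp_rot'],o['contact_force'],o['moment'])"
```

```text
[671.77460859 -41.21795825 224.05099341] [-3.13886197e+00  8.55018187e-04  6.54762236e-01] [ 2.60613026 -0.98829996 -6.56097051] [-0.11881943 -0.65408467  0.06213492]
```

Call:
step_arm(moves=[0,0,0.02,0,0,0.7,1,0,0,0.02,0,0,0.7,1,0,0,0.02,0,0,0.7,1,0,0,0.02,0,0,0.6,1,0,0,0.02,0,0,0.5,1])

```text
time: 14.38
tool_pos: [671.6, -41.0, 224.0]
tcp_rot: [-3.14, 0.0, 0.419]
contact_force: [2.6, -0.7, -6.6]
grip_width: 32.4
```

```bash
python3 -c "
from plant import *
o=get_obs();print(o['tool_pos'],o['tcp_rot'],o['contact_force'],o['moment'])"
```

```text
[671.60028075 -40.99271824 224.02962856] [-3.13990616e+00  3.18572661e-04  4.19270779e-01] [ 2.55700102 -0.74395401 -6.5624403 ] [-0.13163551 -0.62116688  0.00948958]
```

Call:
step_arm(moves=[0,0,0.02,0,0,0.7,1,0,0,0.02,0,0,0.3,1,0,0,0.05,0,0,0,1,0,0,0,0,0,0,1])

```text
time: 14.72
tool_pos: [671.6, -40.9, 223.6]
tcp_rot: [-3.141, -0.001, 0.346]
contact_force: [3.5, 0.2, -6.7]
grip_width: 32.1
```

```bash
python3 -c "
from plant import *
o=get_obs();print(o['tool_pos'],o['tcp_rot'],o['contact_force'],o['moment'])"
```

```text
[671.55175466 -40.92743546 223.6207719 ] [-3.14060963e+00 -6.38717696e-04  3.46065830e-01] [ 3.46822825  0.21493787 -6.73154749] [-0.12542254 -0.66487424  0.00997686]
```

Turned 1.127 rad. Now I'll lower it into the notch.

Call:
step_arm(moves=[0,0,0.05,0,0,0,1,0,0,0.05,0,0,0,1])

```text
time: 14.88
tool_pos: [671.6, -40.9, 222.1]
tcp_rot: [-3.141, -0.001, 0.348]
contact_force: [2.8, -0.3, -6.3]
grip_width: 32.5
```

Call:
step_arm(moves=[0,0,0.05,0,0,0,1,0,0,0,0,0,0,1])

```text
time: 15.05
tool_pos: [671.6, -40.9, 221.0]
tcp_rot: [-3.141, -0.001, 0.349]
contact_force: [3.5, -0.3, -6.5]
grip_width: 31.8
```

Call:
step_arm(moves=[0,0,0.03,0,0,0,1,0,0,0,0,0,0,1])

```text
time: 15.22
tool_pos: [671.6, -40.9, 220.5]
tcp_rot: [-3.141, -0.001, 0.349]
contact_force: [3.7, -0.7, -6.3]
grip_width: 32.2
```

Call:
step_arm(moves=[0,0,0.03,0,0,0,1,0,0,0,0,0,0,1])

```text
time: 15.38
tool_pos: [671.6, -40.9, 220.5]
tcp_rot: [-3.141, -0.002, 0.349]
contact_force: [1.7, -0.5, -4.6]
grip_width: 32.7
```

It bottoms at z 220.5, the expected 4.3 mm below the stop, and the load is moving onto the notch. I'll release it.

Call:
step_arm(moves=[0,0,0.02,0,0,0,1,0,0,0,0,0,0,0.3,0,0,0,0,0,0,0.2,0,0,0,0,0,0,0,0,0,0,0,0,0,-0.3,0,0,0,0,0,0,-0.3,0,0,0,0,0,0,-0.3])

```text
time: 15.97
tool_pos: [670.8, -40.5, 222.8]
tcp_rot: [-3.141, -0.002, 0.35]
contact_force: [-1.1, 1.1, 0.3]
grip_width: 57.7
```

```bash
python3 -c "
from h import *
o=get_obs();print(o['tool_pos'],o['tcp_rot'],o['contact_force'],o['moment'])
a=cv2.cvtColor(capture('side'),cv2.COLOR_RGB2BGR);crop(a,'pics/side4z.png',200,100,290,190,6)"
```

```text
[670.79293106 -40.48479252 222.81492046] [-3.14140104e+00 -2.31257672e-03  3.49722135e-01] [-1.09038396  1.11489839  0.33168093] [ 0.03827964  0.02283506 -0.00831695]
```

View pics/side4z.png

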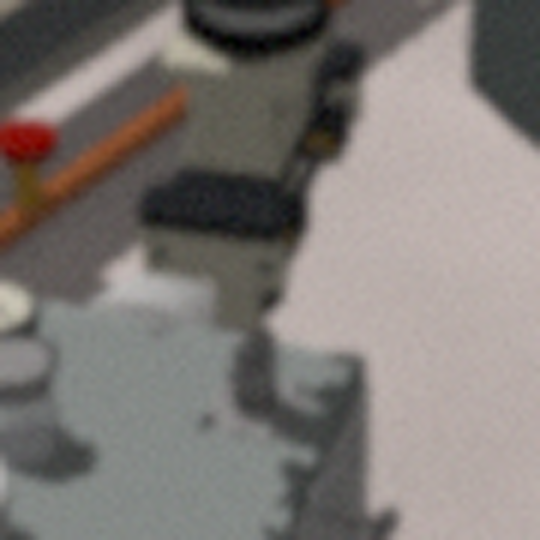

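Call:
step_arm(moves=[0,0,-0.2,0,0,0,-0.3,0,0,-0.4,0,0,0,-0.3,0,0,-0.5,0,0,0,-0.3,0,0,-0.5,0,0,0,-0.3,0,0,-0.5,0,0,0,-0.3,0,0,-0.5,0,0,0,-0.3,0,0,-0.2,0,0,0,-0.3,0,0,0,0,0,0,-0.3])

```text
time: 16.68
tool_pos: [671.0, -40.6, 287.5]
tcp_rot: [3.14, -0.006, 0.35]
contact_force: [0.2, -0.3, 0.3]
grip_width: 59.8
```

```bash
python3 -c "
from h import *
o=get_obs();print(o['tool_pos'],o['tcp_rot'],o['contact_force'],o['moment'])
a=cv2.cvtColor(capture('side'),cv2.COLOR_RGB2BGR);cv2.imwrite('pics/side5.png',a);crop(a,'pics/side5z.png',200,100,290,190,6)
print(proj('side',[[672.2,-41,217],[672.2,-41,234.3]]))
"
```

```text
[670.98977328 -40.59969522 287.499567  ] [ 3.1398296  -0.00577899  0.34976739] [ 0.19108256 -0.30668466  0.28793247] [ 0.01071129  0.04343015 -0.00408867]
[[241.8827589  150.85850589]
 [241.84592112 146.34032712]]
```

View pics/side5z.png

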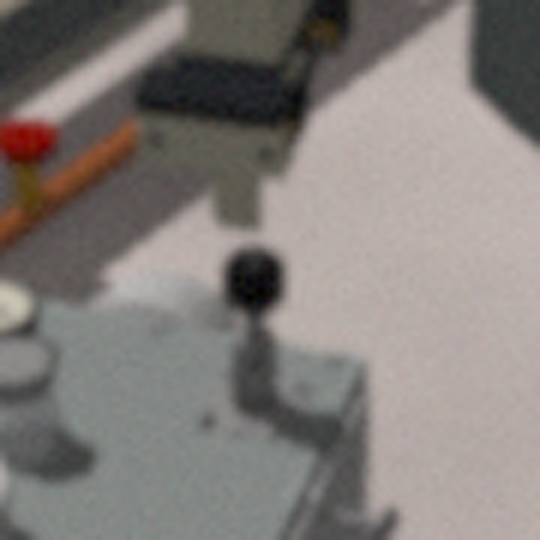

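The knob sits at (242.3,146.7), against (241.8,146.3) predicted for parked, so it stays up by itself. Next I'll measure the handle bar more precisely from the first images.

Run:
```python
from h import *
g=cv2.cvtColor(cv2.imread("pics/top0.png"),cv2.COLOR_BGR2GRAY).astype(np.float32)
gs=cv2.cvtColor(cv2.imread("pics/side0.png"),cv2.COLOR_BGR2GRAY).astype(np.float32)
y=np.radians(17.3);M=np.array([[np.cos(y),-np.sin(y)],[np.sin(y),np.cos(y)]])
h0=np.array([562,25.])
for n,im,rng in(("top",g,(-40,-20,0,20,40)),("side",gs,(-40,-20,0,20,40))):
  for ly in rng:
    s=np.arange(-24,25,1.5)
    P=[np.r_[h0+M@[t,ly],120] for t in s]
    q=proj(n,P).astype(np.float32)
    v=cv2.remap(im,q[:,0][None],q[:,1][None],cv2.INTER_LINEAR)[0]
    b=np.clip(v-np.median(v)-8,0,None); 
    print(n,ly,"peak s",s[v.argmax()],"centroid",(b*s).sum()/max(b.sum(),1e-6)); print(v.astype(int))
```

```text
top -40 peak s 0.0 centroid 0.032673267326732675
[ 67  68  68  68  66  66  67  68  67  66  63  59  65  74  89 103 107  99
  90  76  65  65  65  66  67  67  66  66  66  66  64  62  59]
top -20 peak s 0.0 centroid -0.07430108047870536
[ 67  67  67  67  67  67  66  66  66  65  61  55  62  75  90 103 109  99
  88  76  66  66  66  66  66  66  65  65  65  65  64  61  57]
top 0 peak s 0.0 centroid -0.00624072091979422
[ 68  67  67  66  66  66  67  68  67  66  61  53  59  74  89 101 108  98
  87  77  69  67  67  67  66  66  66  65  65  65  63  59  57]
top 20 peak s 0.0 centroid -0.08966630080435103
[ 66  66  65  65  66  66  66  66  66  66  61  55  58  75  91 101 107  98
  87  76  67  64  65  65  66  66  65  65  65  65  63  59  56]
top 40 peak s 0.0 centroid -0.7456394594313993
[ 63  63  64  65  66  67  67  67  66  63  59  55  59  77  95 101 106  93
  77  68  64  63  63  63  64  65  65  65  66  67  65  59  55]
side -40 peak s -18.0 centroid -16.493013042753294
[165 165 165 165 166 165 164 162 160 156 150 140 127 119 115 113 115 118
 115 111 103  94  87  81  77  75  75  75  76  76  77  77  76]
side -20 peak s -24.0 centroid -17.023624600921565
[163 161 161 160 160 160 159 157 152 147 136 125 114 103 104 107 109 112
 111 106 100  93  87  81  77  78  78  79  79  79  77  76  77]
side 0 peak s 1.5 centroid 1.4367854105641122
[ 84  82  82  82  83  83  83  82  81  81  81  82  85  91  99 107 115 115
 114 107  98  90  83  78  77  76  78  80  78  75  76  77  78]
side 20 peak s 1.5 centroid 1.6383935115063273
[ 82  82  83  83  83  81  78  80  81  80  79  82  85  91  97 105 111 114
 112 107  99  91  84  79  77  76  76  77  77  77  76  76  75]
side 40 peak s 1.5 centroid 2.974748214996126
[ 84  85  85  84  84  83  82  80  79  79  80  82  85  90  99 107 113 118
 116 113 110 106 102  99  95  91  90  91  91  91  92  92  92]
```

Bar axis is about (563.5,25.5), yaw 17.3°. I plan to lower the closed fingers into the gap behind the bar at (576.5,52.6) and hook it outward.

Call:
step_arm(moves=[-0.3,-0.6,0,0,0,0.1,0,-0.4,-0.8,0,0,0,0.1,0,-0.4,-0.8,0,0,0,0.1,0.5,-0.4,-0.8,0,0,0,0.1,1,-0.4,-0.8,0,0,0,0.1,1,-0.4,-0.8,0,0,0,0.1,1,-0.3,-0.7,0,0,0,0.1,1,-0.1,-0.3,0,0,0,0,1])

```text
time: 17.4
tool_pos: [579.1, 49.7, 281.9]
tcp_rot: [-3.141, 0.001, 0.295]
contact_force: [0.8, -0.4, 0.9]
grip_width: 10.6
```

Call:
step_arm(moves=[0,0,0,0,0,0,1,0,0,0,0,0,0,1])

```text
time: 17.57
tool_pos: [578.4, 50.7, 281.8]
tcp_rot: [-3.141, 0.001, 0.297]
contact_force: [1.1, -0.8, -0.2]
grip_width: 1.2
```

Call:
step_arm(moves=[0,0,0.4,0,0,0,1,0,0,0.8,0,0,0,1,0,0,0.9,0,0,0,1,0,0,0.9,0,0,0,1,0,0,0.8,0,0,0,1,0,0,0.6,0,0,0,1,0,0,0.3,0,0,0,1,0,0,0,0,0,0,1])

```text
time: 18.23
tool_pos: [582.2, 44.8, 178.7]
tcp_rot: [3.141, 0.002, 0.292]
contact_force: [-0.2, -0.6, 0.2]
grip_width: 0.6
```

Call:
step_arm(moves=[0,0,0,0,0,0,1,0,0,0,0,0,0,1])

```text
time: 18.4
tool_pos: [582.7, 43.9, 178.2]
tcp_rot: [3.141, 0.003, 0.291]
contact_force: [-0.2, 0.1, -0.9]
grip_width: 0.4
```

Run:
```python
from h import *
for n in("side","top"):
    a=cv2.cvtColor(capture(n),cv2.COLOR_RGB2BGR);cv2.imwrite(f"pics/{n}6.png",a)
    if n=="side": crop(a,"pics/side6z.png",190,120,300,230,5)
    else: crop(a,"pics/top6z.png",190,130,310,230,5)
o=get_obs();p=o['tool_pos'];print(p,o['tcp_rot'],o['contact_force'])
M=R.from_euler('xyz',o['tcp_rot']).as_matrix()
print(proj("side",[p,p-M[:,1]*19+M[:,0]*9.5,p-M[:,1]*19-M[:,0]*9.5]))
y=np.radians(17.3);M2=np.array([[np.cos(y),-np.sin(y)],[np.sin(y),np.cos(y)]])
print("from bar, trap axes",M2.T@(p[:2]-[563.5,25.5]))
```

```text
[582.89406362  44.09010187 178.75697078] [3.14077411e+00 1.45688254e-03 2.91533588e-01] [0.09808705 0.49929321 0.24617339]
[[250.17817022 183.35433294]
 [245.34024555 186.44383979]
 [251.3221455  187.59744129]]
from bar, trap axes [24.04492089 11.9817933 ]
```

View pics/side6z.png

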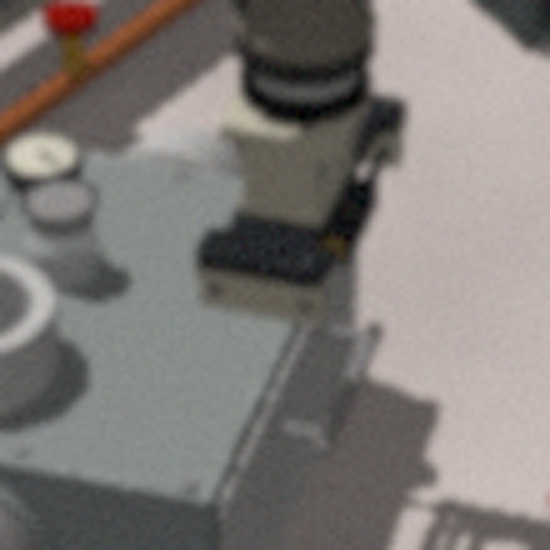

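View pics/top6z.png

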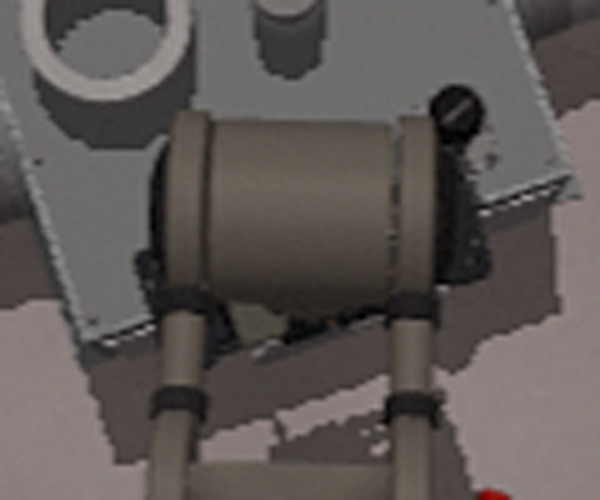

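Call:
step_arm(moves=[-0.1,-0.3,0,0,0,-0.05,1,-0.1,-0.25,0.2,0,0,-0.05,1,0,0,0.4,0,0,-0.05,1,0,0,0.3,0,0,0,1,0,0,0.1,0,0,0,1,0,0,0,0,0,0,1,0,0,0,0,0,0,1])

```text
time: 19.08
tool_pos: [575.7, 55.2, 158.8]
tcp_rot: [3.14, -0.002, 0.304]
contact_force: [0.2, -0.4, 1.5]
grip_width: 0.8
```

```bash
cat > q.py <<'E'
from h import *
o=get_obs();p=o['tool_pos'];print(o['time'],p,o['tcp_rot'],o['contact_force'])
y=np.radians(17.3);M2=np.array([[np.cos(y),-np.sin(y)],[np.sin(y),np.cos(y)]])
print("from bar, trap axes",M2.T@(p[:2]-[563.5,25.5]))
E
python3 q.py
```

```text
19.0833 [575.70557231  55.16504104 158.81928805] [ 3.13953144e+00 -2.36010499e-03  3.04338543e-01] [ 0.16724808 -0.37955506  1.45127764]
from bar, trap axes [20.47503982 24.69338777]
```

Call:
step_arm(moves=[0,0,0.3,0,0,0,1,0,0,0.3,0,0,0,1,0,0,0,0,0,0,1])

```text
time: 19.33
tool_pos: [576.1, 54.9, 145.9]
tcp_rot: [3.139, -0.003, 0.304]
contact_force: [-0.4, 0.6, 0.3]
grip_width: -0.2
```

```bash
python3 q.py
```

```text
19.3333 [576.07378585  54.90273539 145.88329885] [ 3.13919688e+00 -2.96885297e-03  3.04051281e-01] [-0.41281419  0.598226    0.25255124]
from bar, trap axes [20.74859257 24.33345116]
```

Call:
step_arm(moves=[-0.02,0.05,0.3,0,0,0,1,0,0,0.3,0,0,0,1,0,0,0,0,0,0,1])

```text
time: 19.58
tool_pos: [576.0, 53.5, 132.3]
tcp_rot: [3.139, -0.003, 0.304]
contact_force: [0.2, 0.4, 1.0]
grip_width: 0.4
```

```bash
python3 q.py
```

```text
19.5833 [576.02415151  53.53532434 132.29817573] [ 3.13929758e+00 -2.63047648e-03  3.03830077e-01] [0.17100689 0.36291269 1.01431518]
from bar, trap axes [20.29456995 23.0426607 ]
```

Call:
step_arm(moves=[0,0,0.3,0,0,0,1,0,0,0.3,0,0,0,1,0,0,0.3,0,0,0,1,0,0,0.2,0,0,0,1,0,0,0,0,0,0,1])

```text
time: 20.0
tool_pos: [575.9, 53.4, 107.4]
tcp_rot: [3.14, -0.002, 0.304]
contact_force: [0.5, 0.1, -1.0]
grip_width: 0.6
```

Run:
```python
exec(open("q.py").read())
a=cv2.cvtColor(capture("side"),cv2.COLOR_RGB2BGR);cv2.imwrite("pics/side7.png",a);crop(a,"pics/side7z.png",190,120,300,230,5)
```

```text
20.0 [575.92994891  53.39179007 107.43870017] [ 3.13954288e+00 -1.98806546e-03  3.03656389e-01] [ 0.52692012  0.13856506 -1.00516755]
from bar, trap axes [20.16194552 22.93363329]
```

View pics/side7z.png

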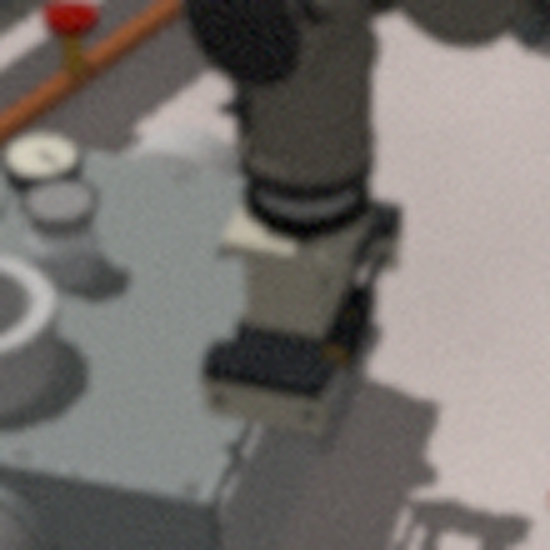

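The fingers are in the gap with no contact. Pulling gently first, to confirm the drawer is free.

Call:
step_arm(moves=[-0.2,0,0.05,0,0,0,1,-0.15,0,0.05,0,0,0,1,-0.15,0,0,0,0,0,1,0,0,0,0,0,0,1])

```text
time: 20.38
tool_pos: [567.1, 50.4, 106.4]
tcp_rot: [3.139, -0.006, 0.304]
contact_force: [0.8, 0.1, -0.7]
grip_width: 0.8
```

```bash
python3 q.py
```

```text
20.3833 [567.05803906  50.42527715 106.40388369] [ 3.13865374 -0.00599577  0.30381317] [ 0.81688553  0.11293146 -0.74453266]
from bar, trap axes [10.80922737 22.73960612]
```

Call:
step_arm(moves=[-0.2,0,0,0,0,0,1,-0.3,0,0,0,0,0,1,-0.3,0,0,0,0,0,1,-0.3,0,0,0,0,0,1,-0.3,0,0,0,0,0,1])

```text
time: 20.8
tool_pos: [540.0, 41.7, 106.8]
tcp_rot: [3.138, -0.011, 0.304]
contact_force: [3.1, 1.0, -1.9]
grip_width: 0.5
```

```bash
python3 q.py
```

```text
20.8 [540.04897012  41.73599192 106.80936568] [ 3.13762681 -0.0109315   0.30398097] [ 3.12899322  1.03874091 -1.92995241]
from bar, trap axes [-17.56194799  22.47523569]
```

Drag is 3.3 N, as expected for a free drawer. Continuing.

Call:
step_arm(moves=[-0.35,0,0,0,0.03,0,1,-0.35,0,0,0,0.03,0,1,-0.35,0,0,0,0.03,0,1,-0.35,0,0,0,0.03,0,1,-0.35,0,0,0,0.03,0,1,-0.35,0,0,0,0.03,0,1])

```text
time: 21.3
tool_pos: [496.0, 27.7, 106.9]
tcp_rot: [3.137, -0.027, 0.304]
contact_force: [2.8, 0.6, 0.0]
grip_width: 0.1
```

```bash
python3 q.py
```

```text
21.3 [496.01990602  27.7382662  106.94681167] [ 3.13677608 -0.02683952  0.3038858 ] [2.83012411 0.60027355 0.04771263]
from bar, trap axes [-63.76174435  22.20389328]
```

Call:
step_arm(moves=[-0.3,0,0,0,-0.08,0,1,-0.3,0,0,0,-0.08,0,1,-0.25,0,0,0,-0.08,0,1,-0.15,0,0,0,-0.08,0,1])

```text
time: 21.63
tool_pos: [473.6, 20.6, 106.7]
tcp_rot: [3.137, -0.002, 0.303]
contact_force: [2.9, 0.7, -1.2]
grip_width: 0.6
```

```bash
python3 q.py
```

```text
21.6333 [473.57939853  20.61243282 106.72826932] [ 3.13669956e+00 -2.22722507e-03  3.03194345e-01] [ 2.87930177  0.6834804  -1.23676209]
from bar, trap axes [-87.30610502  22.07366999]
```

Call:
step_arm(moves=[-0.12,0,0,0,0,0,1,-0.12,0,0,0,0,0,1])

```text
time: 21.8
tool_pos: [468.6, 19.0, 106.7]
tcp_rot: [3.137, -0.002, 0.303]
contact_force: [2.1, 1.2, -1.3]
grip_width: 0.6
```

Call:
step_arm(moves=[-0.1,0,0,0,0,0,1])

```text
time: 21.88
tool_pos: [466.6, 18.4, 106.7]
tcp_rot: [3.137, -0.002, 0.303]
contact_force: [2.6, 0.5, -0.2]
grip_width: 0.4
```

```bash
python3 q.py
```

```text
21.8833 [466.61893499  18.39203401 106.68749725] [ 3.13678640e+00 -1.70436443e-03  3.03186657e-01] [ 2.5737482   0.51112147 -0.20579687]
from bar, trap axes [-94.61197357  22.02358721]
```

Nearly there. I'll make small steps until the stop is felt.

Call:
step_arm(moves=[-0.1,0,0,0,0,0,1])

```text
time: 21.97
tool_pos: [465.6, 18.0, 106.8]
tcp_rot: [3.137, -0.004, 0.303]
contact_force: [10.0, 6.4, -7.3]
grip_width: 0.3
```

Call:
step_arm(moves=[-0.1,0,0,0,0,0,1])

```text
time: 22.05
tool_pos: [465.6, 18.0, 106.9]
tcp_rot: [3.136, -0.009, 0.302]
contact_force: [13.3, 7.2, -9.9]
grip_width: 0.2
```

The stop is felt. I'll back off to mid-gap, then go up.

Call:
step_arm(moves=[0.1,0,0,0,0,0,1,0.12,0,0,0,0,0,1,0,0,0,0,0,0,1])

```text
time: 22.3
tool_pos: [468.7, 19.5, 106.5]
tcp_rot: [3.137, -0.006, 0.302]
contact_force: [0.4, 0.0, 0.3]
grip_width: 0.6
```

```bash
python3 q.py
```

```text
22.3 [468.74724575  19.46390079 106.53008302] [ 3.13734318 -0.00644813  0.30238202] [0.37996791 0.04739798 0.27649828]
from bar, trap axes [-92.26119965  22.41405746]
```

Call:
step_arm(moves=[0.05,0,-0.2,0,0,0,1,0,0,-0.3,0,0,0,1,0,0,-0.3,0,0,0,1])

```text
time: 22.55
tool_pos: [467.5, 19.8, 122.2]
tcp_rot: [3.139, -0.0, 0.303]
contact_force: [0.6, 0.4, -0.4]
grip_width: 0.2
```

Call:
step_arm(moves=[0,0,-0.4,0,0,0,1,0,0,-0.6,0,0,0,1,0,0,-0.8,0,0,0,1,0,0,-0.8,0,0,0,1,0,0,-0.8,0,0,0,1,0,0,-0.8,0,0,0,1,0,0,-0.8,0,0,0,1])

```text
time: 23.13
tool_pos: [465.1, 19.9, 230.0]
tcp_rot: [3.14, 0.002, 0.303]
contact_force: [0.2, -0.5, 0.6]
grip_width: 0.5
```

```bash
python3 q.py
```

```text
23.1333 [465.08997307  19.90992821 230.02599237] [3.13991611e+00 2.43302601e-03 3.02677767e-01] [ 0.20096643 -0.54447723  0.56289385]
from bar, trap axes [-95.62038288  23.92748796]
```

Clear of the handle. I'll move aside for a final look.

Call:
step_arm(moves=[0,0.4,-0.3,0,0,0,1,0,0.9,-0.3,0,0,0,1,0,1,-0.3,0,0,0,1,0,1,0,0,0,0,1,0,1,0,0,0,0,1,0,1,0,0,0,0,1,0,1,0,0,0,0,1,0,1,0,0,0,0,1])

```text
time: 23.8
tool_pos: [510.4, -125.6, 257.7]
tcp_rot: [3.134, -0.007, 0.309]
contact_force: [0.3, 0.7, -0.8]
grip_width: 0.5
```

Call:
step_arm(moves=[0,1,0,0,0,0,1,0,1,0,0,0,0,1,0,1,0,0,0,0,1,0,0.5,0,0,0,0,1,0,0,0,0,0,0,1,0,0,0,0,0,0,1])

```text
time: 24.3
tool_pos: [531.0, -202.2, 257.5]
tcp_rot: [3.134, -0.004, 0.303]
contact_force: [-0.2, 0.4, -0.2]
grip_width: 0.3
```

Run:
```python
exec(open("q.py").read())
for n in("side","top"):
    a=cv2.cvtColor(capture(n),cv2.COLOR_RGB2BGR);cv2.imwrite(f"pics/{n}8.png",a)
    if n=="side": crop(a,"pics/side8z.png",150,130,310,260,4.5)
    else: crop(a,"pics/top8z.png",170,80,340,230,4.5)
b=np.array([563.5,25.5])
for d in(0,102,110): print(d,proj("top",[[b[0]-d*np.cos(y),b[1]-d*np.sin(y),120]]),proj("side",[[b[0]-d*np.cos(y),b[1]-d*np.sin(y),120]]))
```

```text
24.3 [ 530.95423402 -202.21329912  257.48313029] [ 3.13449173 -0.00427531  0.30336499] [-0.21209791  0.36068333 -0.22343057]
from bar, trap axes [ -98.78963519 -207.73343846]
0 [[259.23066946 193.44560675]] [[258.53837687 197.26517312]]
102 [[269.83924428 224.25815437]] [[290.21758577 203.30727949]]
110 [[270.67707986 226.69161376]] [[292.73983844 203.7882833 ]]
```

View pics/top8.png

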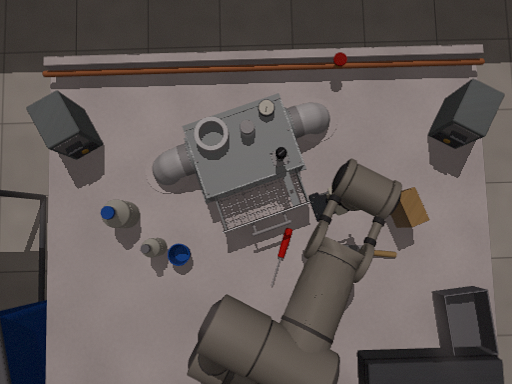

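View pics/top8z.png

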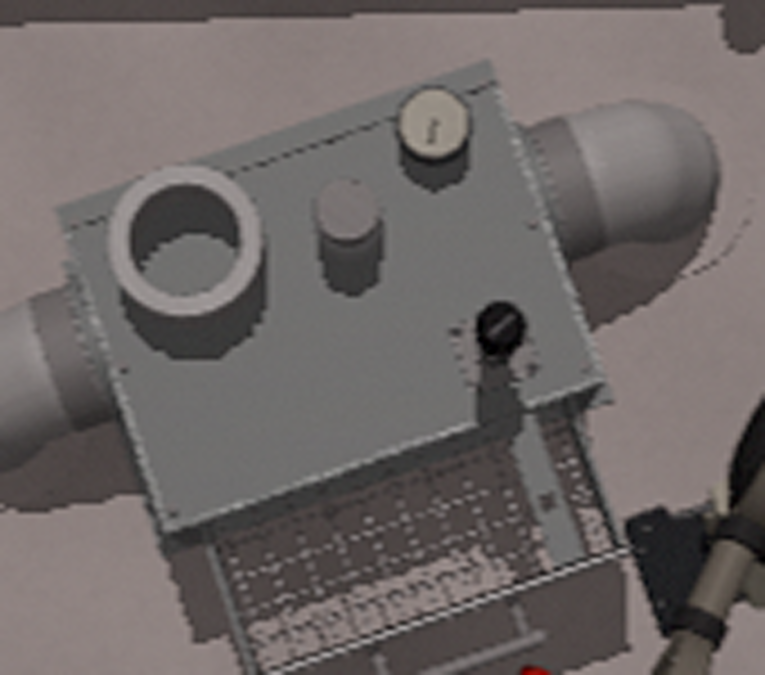

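View pics/side8z.png

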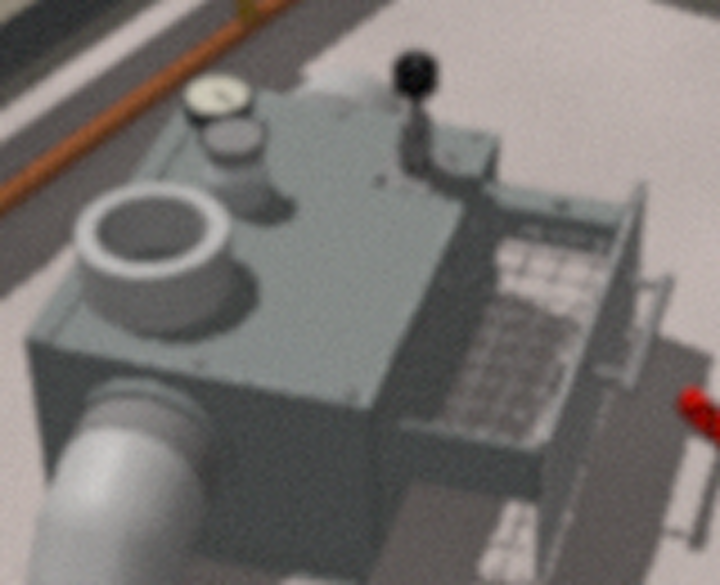

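The drawer is fully open: the bar is near (294,203) in the side view, against (292.7,203.8) predicted for 110 mm. The plunger is still up and the other things look unmoved. I'll do one numeric check of the bar, then hand in.

Run:
```python
from h import *
g=cv2.cvtColor(cv2.imread("pics/top8.png"),cv2.COLOR_BGR2GRAY).astype(np.float32)
y=np.radians(17.3);M=np.array([[np.cos(y),-np.sin(y)],[np.sin(y),np.cos(y)]])
for ly in(-20,0,20,35):
    s=np.arange(85,125,1.0);q=proj("top",[np.r_[np.array([562,25.])+M@[-t,ly],120] for t in s]).astype(np.float32)
    v=cv2.remap(g,q[:,0][None],q[:,1][None],cv2.INTER_LINEAR)[0];print(ly,s[v.argmax()],v.max())
d=cv2.absdiff(cv2.imread("pics/top0.png"),cv2.imread("pics/top8.png")).max(2)
for n,(x0,y0,x1,y1) in dict(tape=(190,115,232,160),jar=(236,115,262,148),deterg=(95,195,135,235),spray=(138,232,165,262),cup=(165,240,195,270),driver=(268,230,295,290)).items(): print(n,(d[y0:y1,x0:x1]>40).sum())
```

```text
-20 110.0 112.47949
0 110.0 111.30469
20 111.0 110.353516
35 111.0 113.19922
tape 0
jar 0
deterg 0
spray 0
cup 0
driver 183
```

Run:
```python
from h import *
for f in("top0","top8"):
    a=cv2.imread(f"pics/{f}.png").astype(int)[220:290,260:300]
    m=(a[...,2]>a[...,1]+50);print(f,np.argwhere(m).mean(0)+[220,260],m.sum())
o=get_obs();print(o['time'],o['contact_force'],abs(o['dq']).max())
close_job()
```

```text
top0 [242.14215686 284.74019608] 204
top8 [242.14705882 284.76960784] 204
24.4 [ 0.12396344  1.11515485 -0.54612701] 0.01346170271991411
the job is handed in; nothing more can be done
```

The plunger is parked, the drawer is open to its stop, and the job is handed in at 24.4 s. No verdict was reported.

**What I did:**
- I centred the gripper on the knob and lifted until the stop was felt, at about 21.6 mm. Peak pull there was 13.6 N, of which I estimate about 7 N was on the pin.
- I eased back a little, turned the knob 1.13 rad clockwise with no resistance, lowered it into the notch and let go.
- I then hooked the closed fingers behind the handle and drew the drawer out with about 3 N of drag, until it met its stop.

**Last checks:**
- **Drawer:** the handle bar measures 110 to 111 mm out in the top view, and the side view agrees.
- **Plunger:** in the side view before I pulled the drawer, the knob stood within half a pixel of its parked position. It still looks the same with the drawer open.
- **Other things:** the tape, jar, both bottles and the cup show no change in the pictures. The screwdriver moved less than 0.1 pixel. I did not measure the brush and the box. The arm partly covers both in the last picture, but the arm passed well above them.
- **Arm:** the wrist force was at noise level, and the fingers stood clear of everything.

**One disagreement:** the knob position from the cameras was about 2 mm off where the gripper found it, so I trusted the gripper.

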